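Refit the drip-tray grate

TASK

Put the tongued grate back on the drip tray: hold it by its upright grip, tip it, hook its tongue under the overhanging lip at the tray's end away from the robot, then swing the other end down until the grate lies flat on the ledges inside the tray. Let go of it, and leave the shorter grate, which has no tongue, where it lies.

Things in the scene. Friction and masses are not known exactly. Their poses are not given: they have to be found in the camera images.
- grate_grip (a point): Steel slatted grate with a tongue, 0.28 kg, flat on the counter. Point: centre of its upright grip, 26 mm above the grate's underside; x away from the tongue, z up. Grip: blade 48 long (x), 10 thick (y), top 47 mm above the underside; pinch it across y, 30-36 mm above the underside. Grate 5 thick; slatted part x -58 to +70, 100 wide; tongue 60 wide on to x -90 mm.
- grate_tongue (a point): Middle of the tip of that grate's tongue, half-way through its 5 mm thickness: 90 mm from the grip towards the grate's -x and 23.5 mm lower. Axes as the grate's.
- tray_seat (a point): Fixed steel drip tray, 184 x 124 x 42 mm. Point: where the seated grate's underside lies below its grip, level with two side ledges (18 mm wide, 26 above the counter, 22 above the tray's floor). x from the lip (far from the robot) to the other end, z up. Inside: x -98 to +78, 116 wide: 8 mm play each way. End wall at +x rises 12 mm above this point, sides 6. Seated: grip centre 26 mm above this point.
- tray_lip (a point): Middle of the lower edge of the tray's lip: x = -71 mm, 12 mm above tray_seat, axes as the tray's. The lip, 4 mm thick, overhangs the tray's -x end by 27 mm over its full width. The grate cannot go in level: tilt it 0.15 to 0.3 rad, plain end up, to clear the end wall. Between the ledges (80 mm apart) the tongue may dip below ledge height.
- short_grate_grip (a point): The other grate, to be left alone: same width and same grip, but square, 100 x 100 mm, without a tongue. Point: centre of its grip, 26 mm above its underside.
Not all that is in view belongs to the job. What is shaped like the part that bears grate_grip but turquoise is not meant.

How it is judged:
On the way:
1. the tongue is under the lip while the plain end of the grate is still raised (x of grate_tongue in the frame of tray_seat between -0.1 and -0.075 m and z of grate_tongue in the frame of tray_seat below 0.01 m and y of grate_tongue in the frame of tray_seat between -0.03 and 0.03 m and angle between grate_grip's own z axis and vertical above 0.07 rad), for 0.05 s.
At the end, for the whole second after the job is handed in: The grate lies in the tray with its tongue at least 4 mm under the lip, its grip within 14 mm of the middle in x and y and its underside within 3 mm of the ledges' height, level within 2 degrees (flat on the ledges), at rest (x of grate_grip in the frame of tray_seat between -0.014 and 0.014 m and y of grate_grip in the frame of tray_seat between -0.014 and 0.014 m and z of grate_grip in the frame of tray_seat between 0.022 and 0.029 m and x of grate_tongue in the frame of tray_seat below -0.075 m and angle between grate_grip's own z axis and vertical below 0.04 rad and linear speed of grate below 0.02 m/s); the robot touches nothing.
It fails at once if the shorter grate is moved more than 30 mm (distance of short_grate_grip from where it was at the start of the episode above 0.03 m).
It also fails if it takes over 38 s, if anything falls off the work surface, if the arm or the gripper's body presses on something with over 40 N, if the wrist force passes 120 N, or if a joint passes its speed limit or range.

ROBOT

A 7-joint arm with a two-finger parallel gripper is mounted at the origin on the work surface. World frame = base frame: x ahead of the robot, y to its left, z up, the work surface at z = 0. Lengths are in m, angles in rad, forces in N, time in s.
With the tool pointing down it reaches from about 0.4 to 0.875 m from the base axis. Payload 19.3 kg.
Tool frame: the origin (TCP) lies at the very end of the fingers, on their centre line; the grasp point (between the pads) lies 19 mm behind it; z points along the fingers, y is the line along which they close (so a half turn about z gives the same grasp; the last joint's range is limited). The gripper opens to 85 mm and grips with 20 to 120 N. Pads are 22 mm wide; open, the fingers measure 114 mm over their backs; the gripper's body (76 mm by 85 mm) begins 54 mm behind the grasp point. The pads swing forward as they close: fully open they stand 13 mm farther back than shut.
Start: joints at [1.209, 0.521, -0.036, 1.599, 0.021, 1.021, -0.113], TCP at [0.18, -0.599, 0.231] pointing down, gripper open.
Joint ranges: [-2.91, 2.91], [-0.3, 2.13], [-1.5, 1.42], [0.17, 2.43], [-1.26, 4.41], [0.16, 1.93], [-2.52, 2.52]. Speed limits (rad/s): [1.89, 1.89, 2.39, 2.39, 3.01, 3.01, 3.01].

INTERFACE

Orientations are given as [roll, pitch, yaw] about the fixed x, y, z axes, in that order (R = Rz(yaw) Ry(pitch) Rx(roll)).
In Python, from workcell import bot gives the robot as it stands.
- The arm moves only by the tool jog_arm, never from a script. Its argument "motion" is a list of rows, each a list of 5 numbers: the shift along the tool's x, y, z scaled (see below), then the turn about the tool's z scaled (see below), then the opening, from 0 (shut) to 1 (fully open). A call has 1 to 12 rows; each row shifts and turns the commanded pose from where the row before left it, along the tool's axes as they then stand; what a row does not reach is not made up. The controller multiplies each number of a shift by 30 mm and each number of a turn by 0.08 rad. A row lasts 1/10 s, in which the tool goes at most 50 mm and 8.59 degrees, less where a joint would pass 70% of its speed; a pose out of reach is approached as far as the arm can. A call with a number of a shift or a turn outside -1 to 1 is refused whole. A call with a gripper value outside its range is refused whole. The fingers move at their own pace and stop on an object; "newtons" is the grip in N (left out, the last holds). Time passes only in rows, so rows that do not move let the fingers close. It gives the time, the measured TCP pose, the force, the opening and the grip force at its end, in the units of the state.
- bot.observe(): the state, without advancing time (a new reading comes with each control period).
- bot.grab_frame(name): name is "scene" or "top"; returns a dict with "pixels" (480x640x3 uint8, red, green, blue), "fovy" (degrees; the focal length in pixels is half the picture's height over the tangent of half this angle, whatever the lens; pixels are square), "cx", "cy" (the principal point, pixels), "rvec" (rotation vector, rad) and "tvec" (3), from world to camera coordinates, as OpenCV has them. Camera axes: x right, y down, z forward; pixel columns grow to the right and rows downward; lengths in m; the calibration is good to about 2 mm. A picture is of the moment at which its call begins. There is no depth.
- bot.job_done(): hands the job in; it is judged then, once.
The state is a dict: "clock": time; "qpos": joint angles; "qd": joint speeds; "joint_efforts": joint torques, N m; "position": TCP position; "tool_rot": TCP orientation; "force": force on the tool from outside, world axes, zero at the start; "moment": the same for the moment, N m; "grip_width": finger opening in m; "finger_force": force on a finger pad.
Only numpy, scipy, OpenCV 4.12 (cv2) and the standard library are available. Lean on these libraries where they do the work, as an engineer would, in place of code of your own. Each camera call takes 0.05 s, during which the arm holds its last target. There are 200 camera calls.

## Working session

There is one attempt and no reset: what is moved stays moved. The work goes in short steps, Python scripts to look and compute and a tool call to move; the robot and the scene stay as the last step left them, time stands still between calls to the robot, and variables do not carry over. Pictures are saved under pics/ and viewed, at most 10 in all, crops included, and the job is handed in when it is done.

Besides the shell and the picture viewer there is one more tool, called after ">>>" by a JSON object that holds its "fn" and its "kwargs", one argument or row to a line. jog_arm: Moves the arm, as the interface text tells. Shifts and turns lie within -1 to 1; 1 stands for 30 mm of shift or 0.08 rad of turn. Its arguments: {"type":"object","properties":{"motion":{"type":"array","items":{"type":"array","items":{"type":"number"}}},"newtons":{"type":"number"}},"required":["motion"]}

```bash
mkdir -p pics
cat > h.py <<'E'
import numpy as np, cv2
from workcell import bot
def cam(f):
    R=cv2.Rodrigues(np.array(f["rvec"],float))[0];t=np.array(f["tvec"],float).ravel()
    F=240/np.tan(np.radians(f["fovy"])/2);return R,t,F
def onplane(f,uv,z):
    R,t,F=cam(f);uv=np.atleast_2d(uv).astype(float)
    d=np.c_[(uv[:,0]-f["cx"])/F,(uv[:,1]-f["cy"])/F,np.ones(len(uv))]@R
    c=-R.T@t;return c+d*((z-c[2])/d[:,2])[:,None]
def proj(f,P):
    R,t,F=cam(f);q=np.atleast_2d(P)@R.T+t
    return np.c_[f["cx"]+F*q[:,0]/q[:,2],f["cy"]+F*q[:,1]/q[:,2]]
E
python3 - <<'E'
from h import *
for n in("scene","top"):
    f=bot.grab_frame(n);cv2.imwrite(f"pics/{n}0.png",f["pixels"][...,::-1])
    R,t,F=cam(f);print(n,{k:v for k,v in f.items() if k!="pixels"},-R.T@t)
print(bot.observe())
E
```

```text
scene {'fovy': 50.004897435710795, 'cx': 319.01544000900014, 'cy': 246.00925581743968, 'rvec': array([ 0.91497628,  2.67926777, -0.84670679]), 'tvec': array([ 0.32845587, -0.26218764,  1.11842015])} [0.77707399 0.48125214 0.76944242]
top {'fovy': 42.02759943238378, 'cx': 321.3142561846285, 'cy': 236.70927717277243, 'rvec': array([ 2.15712639, -2.21061336,  0.01481446]), 'tvec': array([0.1075861 , 0.4792603 , 1.09215203])} [0.43259303 0.06263949 1.11489948]
{'clock': 0.1, 'qpos': array([ 1.20877663,  0.52193883, -0.03630031,  1.59990938,  0.02122578,
        1.0210665 , -0.11281288]), 'qd': array([ 1.16650814e-04, -1.23166357e-03, -2.82245061e-05, -2.89646226e-03,
        1.38078814e-03,  6.99455337e-04, -6.63957884e-04]), 'joint_efforts': array([ 3.90278568e-03, -9.28492355e+01,  1.98413171e+00, -3.70536053e+01,
        1.81984319e-02,  5.37573185e-03,  4.69502504e-05]), 'position': array([ 0.17968105, -0.5983351 ,  0.2308082 ]), 'tool_rot': array([-3.14066103e+00,  9.82654363e-05,  2.91785085e-01]), 'force': array([ 0.31199514, -0.1235118 ,  0.42819444]), 'moment': array([-0.0173225 , -0.01937522, -0.0113112 ]), 'finger_force': 0.0, 'grip_width': 0.0858266743996266}
```

View pics/top0.png

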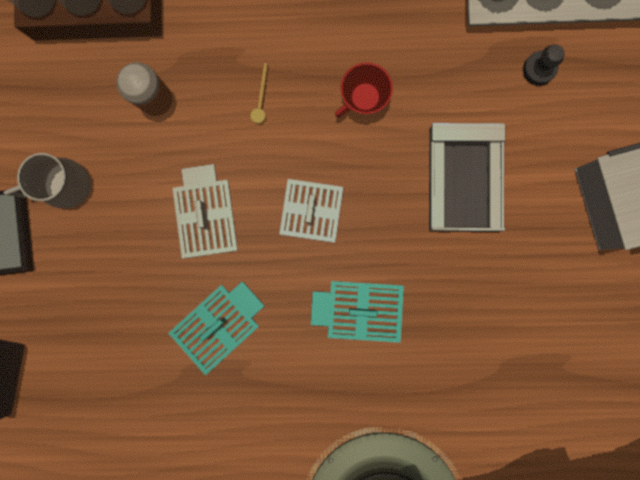

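View pics/scene0.png

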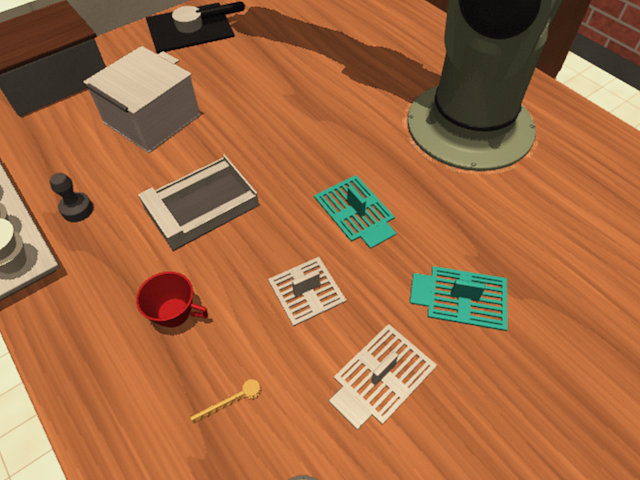

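The top view is aligned with +x up and +y left. It shows:
- The tongued steel grate at about (205,215), with its tongue pointing up at (199,176).
- The short grate at about (311,211).
- The tray at about (468,178), with its lip at the top, row 131.
- The two turquoise decoys below these.

The scene view agrees: grate at (385,375), tray at (200,200).

Run:
```python
from h import *
f=bot.grab_frame("top");hsv=cv2.cvtColor(f["pixels"],cv2.COLOR_RGB2HSV)
m=((hsv[...,1]<75)&(hsv[...,2]>110)).astype(np.uint8)
def reg(u0,u1,v0,v1):
    k=np.zeros_like(m);k[v0:v1,u0:u1]=m[v0:v1,u0:u1];v,u=np.nonzero(k);return np.c_[u,v]
# grate: whole box incl. tongue
p=reg(165,245,158,265);w=onplane(f,p,0.004)[:,:2]
r=cv2.minAreaRect(w.astype(np.float32));print("grate",r);b=cv2.boxPoints(r);print(b.round(4).tolist())
a=np.array([b[i]-b[i-1] for i in range(4)]);e=max(a,key=np.linalg.norm);e=e/np.linalg.norm(e);e=-e if e[0]>0 else e  # grate +x -> world -x
c=np.array(r[0]);print("yaw gx",np.arctan2(e[1],e[0]),"grip",c+e*0.010)
# tray pieces
p=reg(420,515,115,240)
r=cv2.minAreaRect(p.astype(np.float32));print("tray px",r)
b=cv2.boxPoints(r);b=b[np.argsort(b[:,1])];print(b.round(1).tolist())
print("lip top z.042",onplane(f,b[:2],.042).round(4).tolist(),"near z.038",onplane(f,b[2:],.038).round(4).tolist())
p=reg(265,355,170,250);print("short",cv2.minAreaRect(onplane(f,p,.004)[:,:2].astype(np.float32)))
```

```text
grate ((0.5354653000831604, 0.306675523519516), (0.1603964865207672, 0.10135903209447861), 6.992275238037109)
[[0.4496999979019165, 0.3472000062465668], [0.4620000123977661, 0.24660000205039978], [0.6212000250816345, 0.2660999894142151], [0.6089000105857849, 0.3666999936103821]]
yaw gx -3.0195544 grip [0.52553967 0.30545817]
tray px ((467.5, 176.5), (72.99998474121094, 106.99998474121094), 0.0)
[[504.0, 123.0], [431.0, 123.0], [431.0, 230.0], [504.0, 230.0]]
lip top z.042 [[0.668, -0.2236, 0.042], [0.6718, -0.0989, 0.042]] near z.038 [[0.4874, -0.0937, 0.038], [0.4842, -0.2179, 0.038]]
short ((0.5297229886054993, 0.11339668929576874), (0.10191776603460312, 0.10129442065954208), 80.04885864257812)
```

>>> {"fn": "jog_arm", "kwargs": {
  "motion": [
    [0.5,0,0,0.7,1],
    [1,-0.5,0,0.7,1],
    [1,-0.8,0,0.7,1],
    [1,-1,0,0,1],
    [1,-1,0,0,1],
    [1,-1,0,0,1],
    [1,-1,0,0,1],
    [1,-1,0,0,1],
    [1,-1,0,0,1],
    [1,-1,0,0,1],
    [1,-1,0,0,1],
    [1,-1,0,0,1]
  ],
  "newtons": 40
}}

```text
clock: 1.35
position: [0.4804, -0.2409, 0.2313]
tool_rot: [-3.142, 0.0, 0.124]
force: [0.5, -0.7, -0.4]
grip_width: 0.0853
finger_force: 0.0
```

>>> {"fn": "jog_arm", "kwargs": {
  "motion": [
    [0.5,-1,0,0,1],
    [0.5,-1,0,0,1],
    [0.5,-1,0,0,1],
    [0.5,-1,0,0,1],
    [0.5,-1,0,0,1],
    [0.5,-1,0,0,1],
    [0.5,-1,0,0,1],
    [0.3,-1,0,0,1],
    [0,-1,0,0,1],
    [0,-1,0,0,1],
    [0,-1,0,0,1],
    [0,-1,0,0,1]
  ]
}}

```text
clock: 2.55
position: [0.548, 0.13, 0.2312]
tool_rot: [3.142, 0.0, 0.124]
force: [0.9, -0.6, 0.4]
grip_width: 0.0854
finger_force: 0.0
```

>>> {"fn": "jog_arm", "kwargs": {
  "motion": [
    [0,-1,0,0,1],
    [0,-1,0,0,1],
    [0,-1,0.5,0,1],
    [0,-1,1,0,1],
    [0,-1,1,0,1],
    [0,-0.5,1,0,1],
    [0,0,0.5,0,1],
    [0,0,0,0,1],
    [0,0,0,0,1]
  ]
}}

```text
clock: 3.45
position: [0.5286, 0.2917, 0.112]
tool_rot: [3.141, -0.0, 0.123]
force: [-0.6, 1.0, 0.6]
grip_width: 0.0856
finger_force: 0.0
```

Run:
```python
from h import *
print(bot.observe()["position"],bot.observe()["tool_rot"])
f=bot.grab_frame("scene");cv2.imwrite("pics/s1.png",cv2.resize(f["pixels"][240:480,240:560,::-1],(800,600)))
```

```text
[0.5286094  0.29165059 0.11204754] [ 3.14124575e+00 -4.53355528e-04  1.22515321e-01]
```

View pics/s1.png

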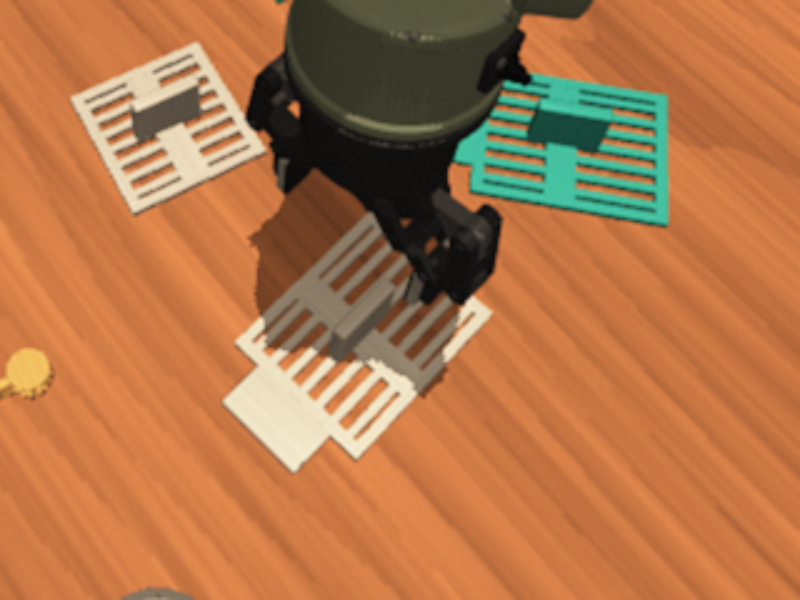

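The crop shows the gripper above the tongued grate, whose blade is at crop (365,320). The open fingers straddle it and nothing obstructs them. I'm going down now.

>>> {"fn": "jog_arm", "kwargs": {
  "motion": [
    [-0.05,-0.47,0.7,0,1],
    [0,0,1,0,1],
    [0,0,1,0,1],
    [0,0,0.5,0,1],
    [0,0,0,0,1],
    [0,0,0,0,0],
    [0,0,0,0,0],
    [0,0,0,0,0],
    [0,0,0,0,0],
    [0,0,0,0,0],
    [0,0,0,0,0],
    [0,0,0,0,0]
  ],
  "newtons": 40
}}

```text
clock: 4.7
position: [0.5249, 0.3066, 0.0158]
tool_rot: [-3.141, -0.001, 0.124]
force: [-0.6, -0.6, 7.5]
grip_width: 0.0098
finger_force: 39.9
```

>>> {"fn": "jog_arm", "kwargs": {
  "motion": [
    [0,0,-0.5,0,0],
    [0,0,-1,0,0],
    [0,0,-1,0.4,0],
    [0,0,-1,0.5,0],
    [0,0,-1,0.5,0],
    [0,0.5,0,0.5,0],
    [0,1,0,0,0],
    [0,1,0,0,0],
    [0,1,0,0,0],
    [0,1,0,0,0],
    [0,1,0,0,0],
    [0,1,0,0,0]
  ]
}}

```text
clock: 5.9
position: [0.5192, 0.1097, 0.1503]
tool_rot: [3.141, 0.0, -0.029]
force: [0.7, -0.0, -3.0]
grip_width: 0.0093
finger_force: 39.2
```

>>> {"fn": "jog_arm", "kwargs": {
  "motion": [
    [0,1,0,0,0],
    [0,1,0,0,0],
    [0,1,0,0,0],
    [0,1,0,0,0],
    [0,1,0,0,0],
    [0,1,0,0,0],
    [0,1,0,0,0],
    [0,1,0,0,0],
    [0.5,0.5,0,0,0],
    [1,0,0,0,0],
    [1,0,0,0,0],
    [1,0,0,0,0]
  ]
}}

```text
clock: 7.1
position: [0.6179, -0.147, 0.1503]
tool_rot: [-3.142, 0.001, -0.029]
force: [0.0, 0.3, -1.7]
grip_width: 0.0096
finger_force: 39.3
```

>>> {"fn": "jog_arm", "kwargs": {
  "motion": [
    [1,0.3,0,0,0],
    [1,0,0,0,0],
    [0.9,0,0.5,0,0],
    [0,0,0.5,0,0],
    [0,0,0,0,0],
    [0,0,0,0,0]
  ]
}}

```text
clock: 7.7
position: [0.7033, -0.1582, 0.1203]
tool_rot: [3.142, 0.001, -0.029]
force: [0.1, 0.1, -2.1]
grip_width: 0.0096
finger_force: 39.2
```

Run:
```python
from h import *
s=bot.observe();print(s["position"],s["tool_rot"],s["force"])
f=bot.grab_frame("scene");cv2.imwrite("pics/s2.png",cv2.resize(f["pixels"][90:330,40:360,::-1],(800,600)))
```

```text
[ 0.70325102 -0.15818609  0.12025232] [ 3.14157119e+00  1.41193129e-03 -2.87285433e-02] [ 0.12590356  0.11334387 -2.09078985]
```

View pics/s2.png

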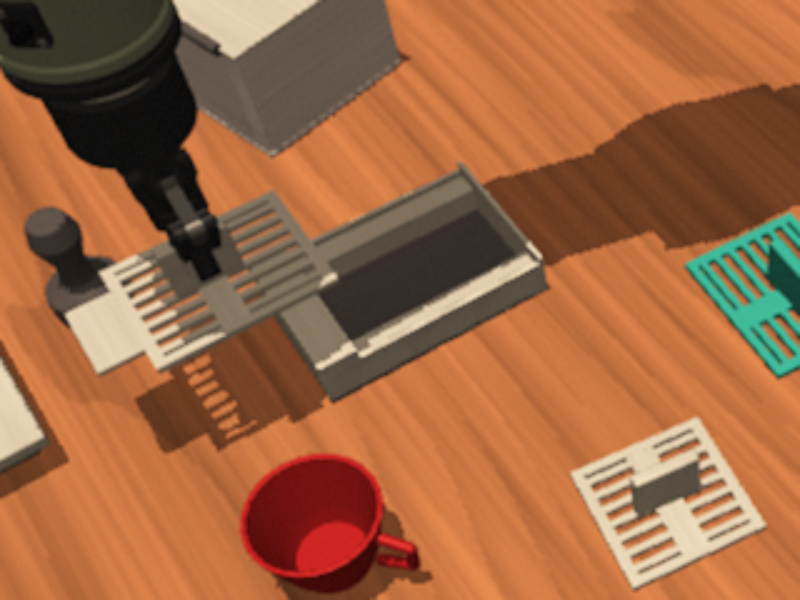

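The crop shows the grate held level, beyond the lip at crop (310,320), with its plain end over the lip. The tamper and the cup are both clear of it. Next I press the plain end down on the lip's top to tip the grate within the pads.

>>> {"fn": "jog_arm", "kwargs": {
  "motion": [
    [0.5,0.15,0.5,0,0],
    [0,0,0.9,0,0],
    [0,0,0.5,0,0],
    [0,0,0,0,0]
  ]
}}

```text
clock: 8.15
position: [0.7176, -0.1626, 0.0618]
tool_rot: [-3.141, 0.003, -0.028]
force: [-0.1, -0.0, -2.8]
grip_width: 0.0096
finger_force: 39.2
```

>>> {"fn": "jog_arm", "kwargs": {
  "motion": [
    [0,0,0.15,0,0],
    [0,0,0.15,0,0],
    [0,0,0.15,0,0],
    [0,0,0.1,0,0],
    [0,0,0,0,0]
  ]
}}

```text
clock: 8.65
position: [0.7221, -0.1629, 0.0495]
tool_rot: [3.141, -0.007, -0.028]
force: [7.7, -1.3, 6.6]
grip_width: 0.0095
finger_force: 42.6
```

>>> {"fn": "jog_arm", "kwargs": {
  "motion": [
    [0,0,0.15,0,0],
    [0,0,0.1,0,0],
    [0,0,0,0,0]
  ]
}}

```text
clock: 8.95
position: [0.723, -0.1629, 0.0426]
tool_rot: [3.141, -0.009, -0.028]
force: [10.6, -1.0, 8.3]
grip_width: 0.0092
finger_force: 45.1
```

>>> {"fn": "jog_arm", "kwargs": {
  "motion": [
    [0,0,-0.5,0,0],
    [0,0,-1,0,0],
    [0,0,-0.8,0,0],
    [0,0,0,0,0],
    [0,0,0,0,0]
  ]
}}

```text
clock: 9.45
position: [0.7193, -0.1628, 0.1092]
tool_rot: [3.141, -0.001, -0.028]
force: [-0.2, -0.2, -3.2]
grip_width: 0.0097
finger_force: 43.2
```

Run:
```python
from h import *
s=bot.observe();print(s["position"],s["tool_rot"],s["force"])
f=bot.grab_frame("scene");cv2.imwrite("pics/s3.png",cv2.resize(f["pixels"][90:330,40:360,::-1],(800,600)))
```

```text
[ 0.71926556 -0.16282531  0.10924878] [ 3.14135602e+00 -1.07350387e-03 -2.82960413e-02] [-0.17664026 -0.21228424 -3.16517004]
```

View pics/s3.png

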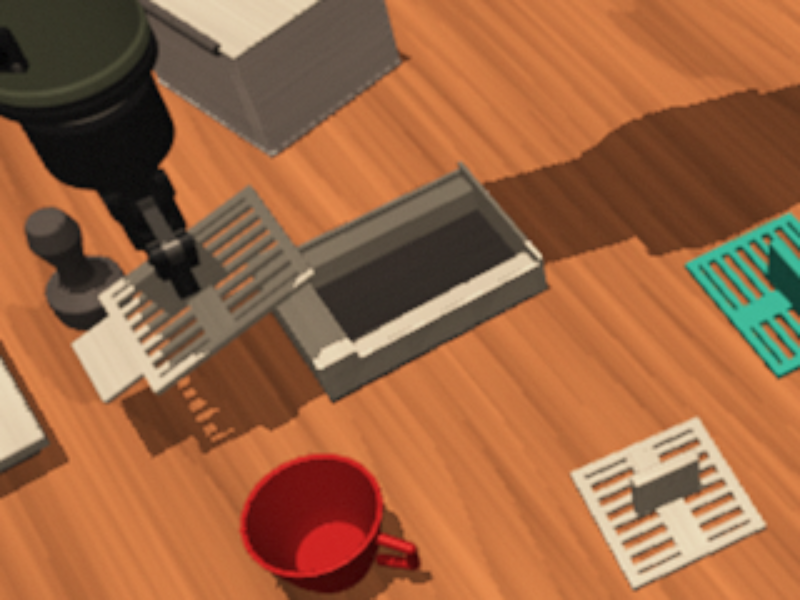

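The grate is now tipped. Its plain front corner is at crop (312,272), its slat front corner at (155,392) and its tongue corner at (107,402). I'll work out the tilt from these points.

Run:
```python
from h import *
f=bot.grab_frame("scene");R,t,F=cam(f);c=-R.T@t
pos=bot.observe()["position"];a=np.pi-.03;ex=np.array([np.cos(a),np.sin(a),0]);ey=np.array([.03,1,0]) # +world y side
for n,u,v,off in(("plain",312,272,.05),("slat",155,392,.05),("tongue",107,402,.03)):
    u,v=40+.4*u,90+.4*v
    d=np.array([(u-f["cx"])/F,(v-f["cy"])/F,1])@R
    k=((pos-c)@ey+off)/(d@ey);P=c+k*d;print(n,"rel x",(P-pos)@ex,"z",P[2]-pos[2])
```

```text
plain rel x 0.07216973082784899 z 0.014869248552382211
slat rel x -0.049497371851641964 z -0.020061488859436524
tongue rel x -0.0782439819070279 z -0.03034319428499281
```

>>> {"fn": "jog_arm", "kwargs": {
  "motion": [
    [-0.6,0,0,0,0],
    [-1,0,0,0,0],
    [-1,0,0,0,0],
    [-1,0,0,0,0],
    [-1,0,0,0,0],
    [-0.7,0,0,0,0],
    [-0.3,0,0,0,0],
    [0,0,0,0,0],
    [0,0,0,0,0]
  ]
}}

```text
clock: 10.45
position: [0.5522, -0.1579, 0.1082]
tool_rot: [-3.141, -0.0, -0.028]
force: [0.1, 0.5, -1.5]
grip_width: 0.0095
finger_force: 43.1
```

Run:
```python
from h import *
s=bot.observe();print(s["position"],s["tool_rot"],s["force"])
a=np.pi-.03;p=s["position"]-[.5679,-.1583,.026];print("tray",p[0]*np.cos(a)+p[1]*np.sin(a),-p[0]*np.sin(a)+p[1]*np.cos(a),p[2])
f=bot.grab_frame("scene");cv2.imwrite("pics/s4.png",cv2.resize(f["pixels"][90:330,40:360,::-1],(800,600)))
```

```text
[ 0.5521776  -0.15787491  0.10817194] [-3.14141457e+00 -4.76311739e-04 -2.80449203e-02] [ 0.10099111  0.49354607 -1.47936755]
tray 0.015728074565751562 4.669794667543737e-05 0.08217193603802742
```

View pics/s4.png

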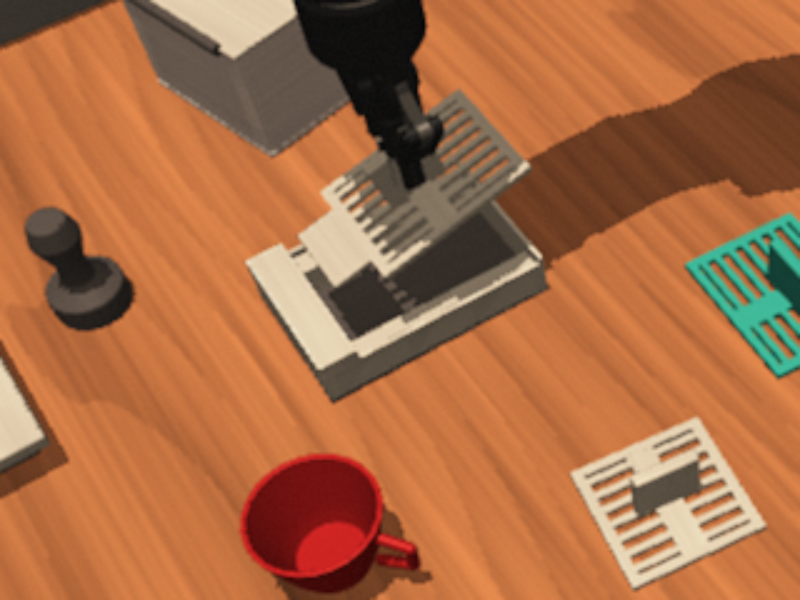

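The tipped grate is over the tray with its tongue, at crop (335,270), still inside the lip edge. I'm lowering it now, then sliding it under the lip.

>>> {"fn": "jog_arm", "kwargs": {
  "motion": [
    [0,0,0.5,0,0],
    [0,0,0.6,0,0],
    [0,0,0.3,0,0],
    [0,0,0.15,0,0],
    [0,0,0,0,0]
  ]
}}

```text
clock: 11.0
position: [0.5514, -0.1578, 0.0614]
tool_rot: [-3.141, 0.001, -0.028]
force: [0.3, 0.4, -2.8]
grip_width: 0.0097
finger_force: 43.1
```

>>> {"fn": "jog_arm", "kwargs": {
  "motion": [
    [0.2,0,0,0,0],
    [0.2,0,0,0,0],
    [0.2,0,0,0,0],
    [0.1,0,0,0,0],
    [0,0,0,0,0],
    [0,0,0,0,0]
  ]
}}

```text
clock: 11.6
position: [0.5721, -0.1586, 0.0618]
tool_rot: [-3.142, 0.0, -0.028]
force: [-0.1, -0.0, -2.2]
grip_width: 0.0094
finger_force: 43.1
```

Run:
```python
from h import *
s=bot.observe();print(s["position"],s["tool_rot"],s["force"])
a=np.pi-.03;p=s["position"]-[.5679,-.1583,.026];print("tray",p[0]*np.cos(a)+p[1]*np.sin(a),-p[0]*np.sin(a)+p[1]*np.cos(a),p[2])
f=bot.grab_frame("scene");cv2.imwrite("pics/s5.png",cv2.resize(f["pixels"][120:300,120:360,::-1],(800,600)))
```

```text
[ 0.57205908 -0.15859394  0.06176137] [-3.14158018e+00  2.55153893e-04 -2.83100171e-02] [-0.13521133 -0.03284511 -2.24711517]
tray -0.004166027665748099 0.00016905567489729762 0.03576136861673458
```

View pics/s5.png

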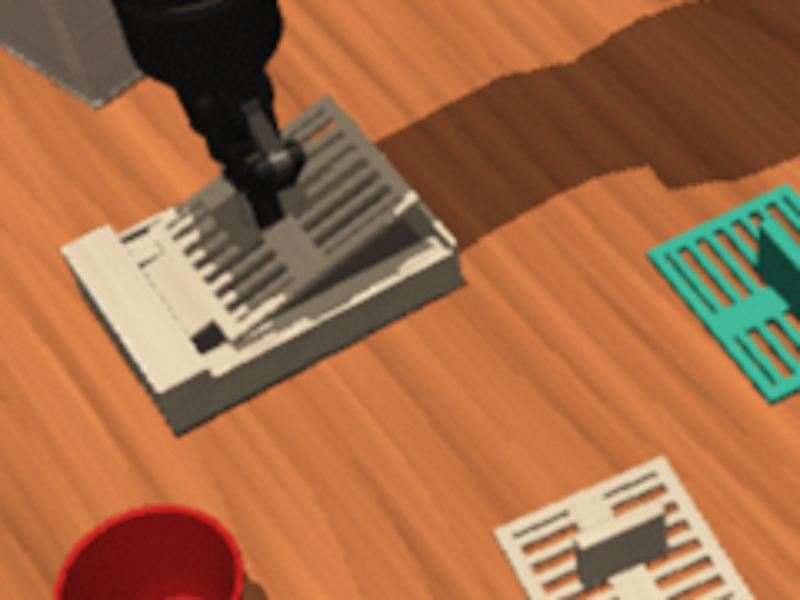

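The tongue is under the lip, at crop (140,290), and the plain end is still raised over the end wall. I'll go 3 mm deeper, then swing it down while drawing the grip back to the middle.

>>> {"fn": "jog_arm", "kwargs": {
  "motion": [
    [0.1,0,0,0,0],
    [0,0,0.05,0,0],
    [0,0,0,0,0],
    [0,0,0.1,0,0],
    [-0.03,0,0.1,0,0],
    [-0.05,0,0.1,0,0],
    [-0.05,0,0.1,0,0],
    [-0.05,0,0.1,0,0],
    [0,0,0,0,0]
  ],
  "newtons": 30
}}

```text
clock: 12.55
position: [0.569, -0.1586, 0.0453]
tool_rot: [3.142, 0.001, -0.028]
force: [-4.6, 0.6, 7.1]
grip_width: 0.0095
finger_force: 45.3
```

>>> {"fn": "jog_arm", "kwargs": {
  "motion": [
    [-0.03,0,0.1,0,0],
    [-0.03,0,0.1,0,0],
    [0,0,0,0,0],
    [0,0,0,0,0]
  ]
}}

```text
clock: 12.95
position: [0.5677, -0.1586, 0.0393]
tool_rot: [3.141, 0.0, -0.028]
force: [-2.2, -0.7, 2.1]
grip_width: 0.0095
finger_force: 45.1
```

>>> {"fn": "jog_arm", "kwargs": {
  "motion": [
    [0,0,0,0,0.4],
    [0,0,0,0,0.4],
    [0,0,0,0,0.4],
    [0,0,0,0,0.4],
    [0,0,-0.4,0,0.4],
    [0,0,-1,0,0.4],
    [0,0,-1,0,0.4],
    [0,0,-1,0,0.4],
    [-1,0,-1,0,0.4],
    [-1,0,0,0,0.4],
    [-1,0,0,0,0.4],
    [-1,0,0,0,0.4]
  ]
}}

```text
clock: 14.15
position: [0.4469, -0.1551, 0.1723]
tool_rot: [3.141, -0.001, -0.028]
force: [0.5, -0.6, -0.1]
grip_width: 0.0341
finger_force: 0.0
```

Run:
```python
from h import *
s=bot.observe();print(s["position"],s["force"],s["grip_width"])
f=bot.grab_frame("scene");a=cv2.resize(f["pixels"][120:300,120:360,::-1],(800,600));cv2.imwrite("pics/s6.png",a)
f=bot.grab_frame("top");cv2.imwrite("pics/t6.png",cv2.resize(f["pixels"][100:260,400:560,::-1],(600,600)))
# expected seated blade-top and slat corners in both views
```

```text
[ 0.44694688 -0.15506443  0.17229325] [ 0.54020171 -0.60096513 -0.07948029] 0.03414596621286171
```

View pics/s6.png

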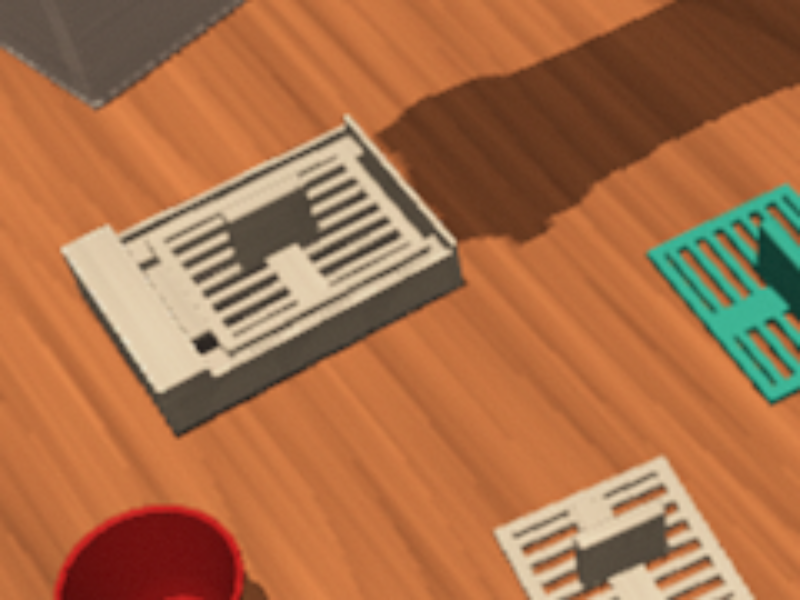

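View pics/t6.png

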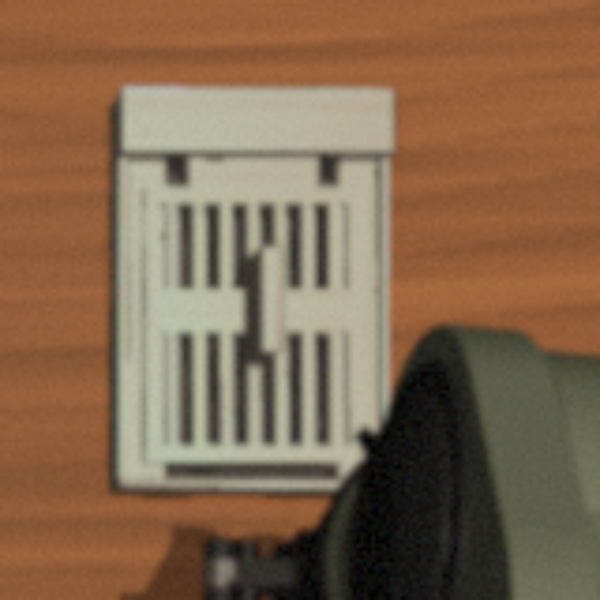

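Both views show the grate flat in the tray. The tongue is under the lip (top crop row 155), the slat edge is about 14 mm inside it (13 expected), the gap is even all round, and the gripper is clear.

```bash
python3 -c "
from workcell import bot
print(bot.job_done())"
```

```text
the job is handed in; nothing more can be done
None
```

The tongued grate is back on the drip tray, lying flat with its tongue under the lip; I let go of it, left the shorter grate untouched, and handed the job in at about 14 s (no verdict was returned).

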